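# Open the bench dust filter

### The arm

A 6-joint arm with a two-finger parallel gripper is mounted at the origin on a cart in front of the work surface, level with it; the furniture and walls round the work are solid. World frame = base frame: x ahead of the robot, y to its left, z up, the work surface at z = 0. Lengths are in m, angles in rad, forces in N, time in s.
With the tool pointing down it reaches from about 0.375 to 0.9 m from the base axis. Payload 3.1 kg.
Tool frame: the origin (TCP) lies on the centre line of the jaws, within the pads' length; the fingertips stand 22 mm ahead of it and the grasp point (between the pads) lies 3 mm ahead of it; z points along the fingers, y is the line along which they close (so a half turn about z gives the same grasp; the last joint's range is limited). The gripper opens to 85 mm and grips with 20 to 120 N. Pads are 22 mm wide; open, the fingers measure 114 mm over their backs; the gripper's body (76 mm by 85 mm) begins 54 mm behind the grasp point. The pads swing forward as they close: fully open they stand 13 mm farther back than shut.
Start: joints at [1.103, 0.527, 1.433, -0, 1.181, -0.178], TCP at [0.178, 0.599, 0.218] pointing down, gripper open.
Joint ranges: [-3.08, 3.08], [-0.75, 2.2], [0.22, 2.44], [-1.43, 4.57], [0, 2.65], [-2.85, 2.85]. Speed limits (rad/s): [2.79, 2.79, 3.14, 3.14, 3.14, 3.14].

### API

Orientations are given as a unit quaternion [x, y, z, w].
In Python, from station import manip, status, snapshot gives the robot as it stands (manip), with the cameras as plain functions and the readings (status).
- The arm moves only by the shell command python3 drive.py 'ROWS' [FORCE]. ROWS is a JSON list of rows, 1 to 20 of them, each of 5 numbers: dx, dy, dz in m, then a turn about the tool's z in rad, then the opening from 0.0 (shut) to 1.0 (fully open); each row is the pose to reach, as a shift and turn from the pose commanded when the command began, along the tool's axes at that moment; what a row does not reach only later rows make up. A row lasts 1/10 s, in which the tool goes at most 0.05 m and 0.15 rad, less where a joint would pass 70% of its speed; a pose out of reach is approached as far as the arm can. The fingers move at their own pace and stop on an object; FORCE is the grip in N (left out, the last holds). Time passes only in rows, so rows that do not move let the fingers close. It prints the time, the measured TCP pose, the force, the opening and the grip force at its end. Input that does not fit is refused with a message, and nothing moves.
- status.sense(): the state, without advancing time (a new reading comes with each control period).
- snapshot(name): name is "scene" or "top"; returns a dict with "pixels" (400x640x3 uint8, red, green, blue), "range_z" (400x640 float32, m along the optical axis (not along the pixel's ray), 0 where there is no reading), "fov_y" (degrees; the focal length in pixels is half the picture's height over the tangent of half this angle, whatever the lens; pixels are square), "cx", "cy" (the principal point, pixels), "R" (3x3) and "t" (3): a world point X has camera coordinates R X + t. Camera axes: x right, y down, z forward; pixel columns grow to the right and rows downward; lengths in m; the calibration is good to about 2 mm. A picture is of the moment at which its call begins.
- manip.sign_off(): hands the job in; it is judged then, once.
The state is a dict: "t": time; "q": joint angles; "qd": joint speeds; "tau": joint torques, N m; "tcp_pos": TCP position; "tool_rot": TCP orientation; "force": force on the tool from outside, world axes, zero at the start; "ft_torque": the same for the moment, N m; "finger_gap": opening from 0.0 (shut) to 1.0 (fully open); "gripper_force": force on a finger pad.
Only numpy, scipy, OpenCV 4.12 (cv2) and the standard library are available. Lean on these libraries where they do the work, as an engineer would, in place of code of your own. Each camera call takes 0.05 s, during which the arm holds its last target. There are 200 camera calls.

### The job

The dust filter on the goldsmith's bench has to be opened to get at its cartridge. Turn its bayonet cover anticlockwise, about a quarter turn, until its pointer stands at the broad open mark, lift the cover off, and set it down gently, right way up and flat, in the steel tray so that the filings clinging to it are not lost. Let go of it there, and do not disturb the brush, felt block and jar nearby.

Things in the scene. Friction and masses are not known exactly. Their poses are not given: they have to be found in the camera images.
- housing: Round grey filter housing, 120 mm across, open neck 101 mm high, screwed to the bench (cannot move). Origin on its axis at bench level, z up. A bell-mouthed inlet pipe sticks out 120 mm along its -x, up to 79 mm high. The neck, 88 mm across, has two outward lugs that catch the cover's lugs.
- lock_mark (a point): Point on the narrow (4 mm) raised ridge on the housing's shoulder that marks locked: 60.5 mm from the axis, 83 mm above the bench, 40 deg clockwise (seen from above) of the inlet's direction. Axes as the housing's.
- open_mark (a point): Point on the broad (14 mm) raised ridge on the housing's shoulder that marks open: 60.5 mm from the axis, 83 mm above the bench, 38 deg anticlockwise (seen from above) of the inlet's direction. Axes as the housing's.
- cover: Dark grey round bayonet cover, 110 mm across, 0.2 to 0.3 kg. Origin on its axis at the skirt's lower edge, z up through its top; locked, the origin is 86 mm above the bench. Top face 25 mm above the origin; on it a straight grip bar along the cover's x, 84 mm long, 18 mm thick (y), its top 55 mm above the origin. At its -x rim a light metal pointer.
- pointer (a point): Outer end of the cover's pointer, 60.5 mm from the axis along the cover's -x, at skirt-edge level. Starts near lock_mark. A sprung seal (4.5 N) presses the cover up on its lugs; it turns with 0.1 to 0.3 N m. The cover is free only with the pointer within 8 deg of open_mark; a stop ends the turn there. Freed, it rises up to 2 mm and lifts straight off; lugs clear after 15 mm.
- tray: Shallow open sheet-steel tray, 170 mm (x) by 200 mm (y) outside, wall and floor 3 mm thick, rim 18.5 mm high, loose on the bench, 0.6 kg. Origin at the centre of its underside, z up.
- brass_brush: Brass brush with wooden handle, 170 x 27 x 24 mm, lying on the bench at the right. A bystander. Origin at the centre of its underside.
- felt_block: Dark brown round felt block, 74 mm across, 44 mm high, at the back left of the bench. A bystander. Origin at the centre of its underside.
- flux_jar: Small open jar, 47 mm across, 35 mm high, at the back of the bench. A bystander. Origin at the centre of its underside.

How it is judged:
By the outcome, as a careful person would: the job done as asked, in the order asked, and still so for the second after the job is handed in, with the robot touching nothing.
It also fails if it takes over 48 s, if anything falls off the work surface, if the arm or the gripper's body presses on something with over 40 N, if the wrist force passes 120 N, or if a joint passes its speed limit or range.

## Working session

There is one attempt and no reset: what is moved stays moved. The work goes in short steps, Python scripts to look and compute and a shell command to move; the robot and the scene stay as the last step left them, time stands still between calls to the robot, and variables do not carry over. Pictures are saved under pics/ and viewed, at most 12 in all, crops included, and the job is handed in when it is done.

```bash
mkdir -p pics; ls; python3 - <<'E'
from station import manip, status, snapshot
import cv2,numpy as np
for n in("scene","top"):
    s=snapshot(n); cv2.imwrite(f"pics/{n}0.png",s["pixels"][:,:,::-1]); np.savez(f"{n}0.npz",**s)
    print(n,s["fov_y"],s["cx"],s["cy"],np.round(s["R"],3).tolist(),s["t"],(s["range_z"]>0).mean())
print(status.sense())
E
```

```text
drive.py
pics
station.py
scene 45.213743386499914 313.324400481617 201.91362274223027 [[0.81, -0.586, 0.01], [-0.419, -0.592, -0.688], [0.41, 0.553, -0.725]] [-0.47649408  0.28710487  1.08178869] 0.996015625
top 52.6318573315593 323.62278293189513 197.41841092705658 [[0.018, -1.0, -0.017], [-0.985, -0.015, -0.172], [0.172, 0.02, -0.985]] [0.00907208 0.57694922 0.96335207] 0.9962421875
{'t': 0.1, 'q': array([ 1.10349015e+00,  5.28389728e-01,  1.43379190e+00,  1.11625375e-05,
        1.18142487e+00, -1.78511044e-01]), 'qd': array([ 0.00023439, -0.00155762, -0.00339636,  0.00092127,  0.00193105,
        0.00176569]), 'tau': array([-1.05690528e-03, -4.43305671e+01, -1.78585303e+01, -3.08379358e-04,
        3.89046516e-03, -1.27917542e-05]), 'tcp_pos': array([0.17765919, 0.59850144, 0.21661573]), 'tool_rot': array([ 1.43898319e-01,  9.89591966e-01, -9.53240410e-04, -3.24416496e-04]), 'force': array([0.01331027, 0.30825737, 0.03960708]), 'ft_torque': array([ 0.01914012,  0.00158323, -0.03218323]), 'gripper_force': 0.0, 'finger_gap': 1.0002273002191029}
```

View pics/top0.png

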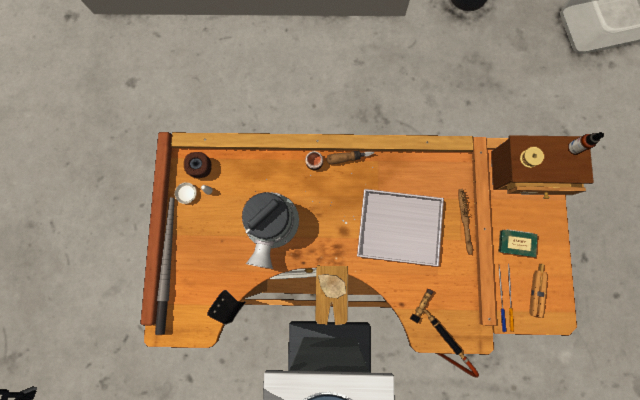

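View pics/scene0.png

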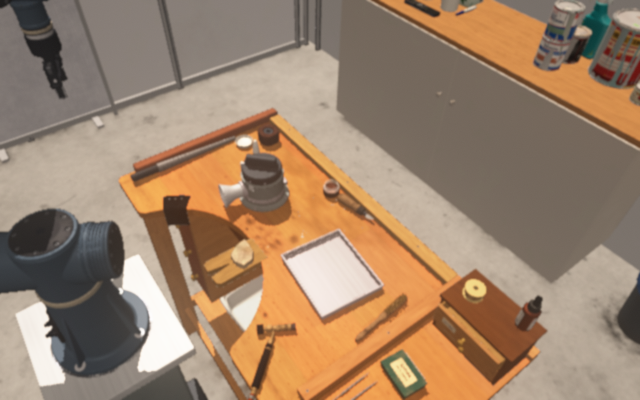

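The top view shows the cover at about (268,215) with its bar slanting up to the right. The inlet points down to (262,258), the tray centre is near (401,228), the brush is at (466,222), the jar at (315,160) and the felt block at (197,164). The scene view shows the same layout. Next I'll measure from depth and colour.

```bash
cat > h.py <<'E'
import numpy as np,cv2
def load(n): return dict(np.load(n))
def rays(s):
    f=200/np.tan(np.radians(float(s["fov_y"])/2)); v,u=np.mgrid[0:400,0:640]
    return np.dstack([(u-s["cx"])/f,(v-s["cy"])/f,np.ones(u.shape)])
def cloud(s): return (rays(s)*s["range_z"][...,None]-s["t"])@s["R"]
def onplane(s,z):
    d=rays(s)@s["R"]; c=-s["R"].T@s["t"]; return c+d*((z-c[2])/d[...,2])[...,None]
def circ(p):
    A=np.c_[2*p,np.ones(len(p))]; a=np.linalg.lstsq(A,(p**2).sum(1),rcond=None)[0]; return a[:2],np.sqrt(a[2]+a[:2]@a[:2])
def rect(p):
    return cv2.minAreaRect((p[:,:2]*1000).astype(np.float32))
E
python3 - <<'E'
from h import *
for n in("top0.npz","scene0.npz"):
    s=load(n);P=cloud(s);u0,u1,v0,v1=(230,310,180,280) if n[0]=="t" else (210,300,140,220)
    Q=P[v0:v1,u0:u1].reshape(-1,3)
    bar=Q[(Q[:,2]>.134)&(Q[:,2]<.15)]; top=Q[(Q[:,2]>.104)&(Q[:,2]<.117)]
    print(n,"bar",len(bar),rect(bar),np.median(bar[:,2]),"top",rect(top),np.median(top[:,2]),cv2.minEnclosingCircle((top[:,:2]*1000).astype(np.float32)))
    inl=Q[(Q[:,2]>.02)&(Q[:,2]<.08)]; 
    px=s["pixels"].astype(int); hsv=cv2.cvtColor(s["pixels"],cv2.COLOR_RGB2HSV)
    m=((hsv[...,1]<60)&(hsv[...,2]>90)).astype(np.uint8); 
    k,lab,st,ce=cv2.connectedComponentsWithStats(m)
    c=(401,228) if n[0]=="t" else (332,272)
    M=lab==lab[c[1],c[0]]; X=onplane(s,.0185)[M]; print("tray",rect(X),st[lab[c[1],c[0]]], "floor z",np.median(P[M][:,2]))
    x0,y0,x1,y1=u0,v0,u1,v1
    cv2.imwrite(f"pics/crop_{n[:3]}.png",cv2.resize(s["pixels"][y0:y1,x0:x1,::-1],None,fx=6,fy=6,interpolation=cv2.INTER_CUBIC)[:600])
E
```

```text
top0.npz bar 286 ((522.8031616210938, 155.4722442626953), (18.81173324584961, 83.26123046875), 44.860389709472656) 0.14038538436780473 top ((522.439453125, 154.8599395751953), (108.06710815429688, 109.03660583496094), 64.67223358154297) 0.11107960050228248 ((521.9577026367188, 156.3943634033203), 56.81032943725586)
tray ((509.7023010253906, -177.58404541015625), (204.3015594482422, 173.7567138671875), 84.13199615478516) [ 357  189   86   77 5445] floor z 0.004102051528128946
scene0.npz bar 184 ((524.8301391601562, 153.33999633789062), (19.925312042236328, 82.07526397705078), 43.71159362792969) 0.14006897909751395 top ((524.9251098632812, 151.84422302246094), (108.92061614990234, 107.3081283569336), 13.927876472473145) 0.11145274550142979 ((522.4546508789062, 155.2557830810547), 57.65732192993164)
tray ((510.5035400390625, -180.50527954101562), (203.2046661376953, 173.6089630126953), 84.40641021728516) [ 282  230  101   88 4771] floor z 0.004989849593751941
```

View pics/crop_top.png

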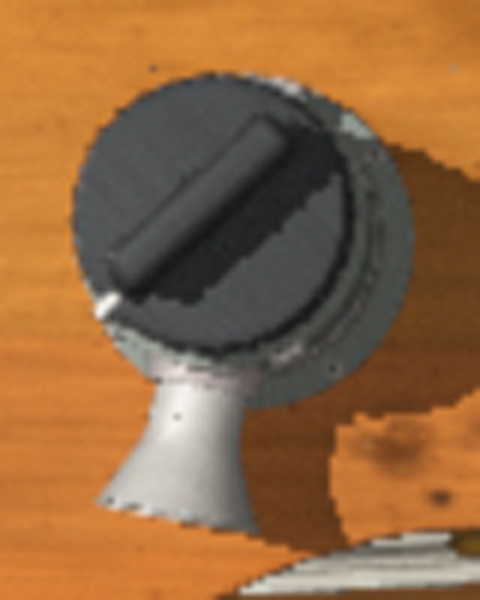

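View pics/crop_sce.png

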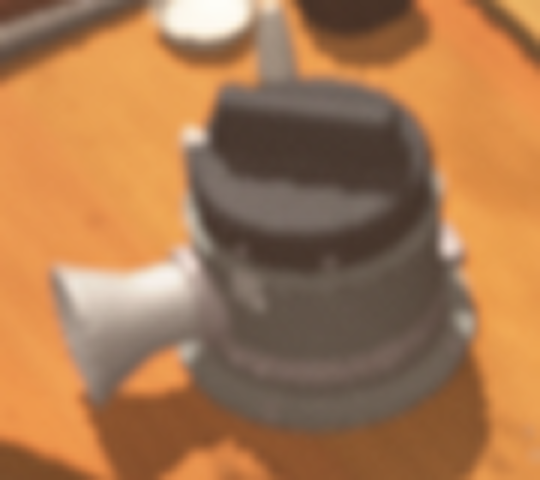

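The top crop shows the pointer at full-image pixel (248,231), on the bar's lower-left end, and the inlet mouth at about (260,266). The scene crop agrees. Next: the inlet direction and the move over the bar.

```bash
cat >> h.py <<'E'
from scipy.spatial.transform import Rotation as Rn
def togo(st,p,yaw):
    """shift/turn in tool axes to put TCP at p with tool x at world angle yaw (deg)"""
    R=Rn.from_quat(st["tool_rot"]).as_matrix(); y=np.degrees(np.arctan2(R[1,0],R[0,0]))
    d=(y-yaw+180)%360-180
    return np.round(R.T@(np.array(p)-st["tcp_pos"]),4),round(np.radians(d),4),"yaw now",round(y,2),"tilt",np.round(R[2],4)
E
python3 - <<'E'
from h import *
from station import manip, status, snapshot
c=np.array([.5238,.1544])
for n in("top0.npz","scene0.npz"):
    s=load(n);P=cloud(s).reshape(-1,3)
    d=P[:,:2]-c; r=np.linalg.norm(d,axis=1); a=np.degrees(np.arctan2(d[:,1],d[:,0]))%360
    m=(P[:,2]>.025)&(P[:,2]<.085)&(r>.066)&(r<.13)&(abs(a-180)<50)
    Q=P[m]; am=a[m]; rm=r[m]
    for lo,hi in((.066,.08),(.08,.1),(.1,.122)):
        k=(rm>lo)&(rm<hi); 
        if k.sum()>3: print(n,lo,k.sum(),am[k].min(),am[k].max(),"crest",am[k][Q[k,2]>np.quantile(Q[k,2],.8)].mean())
    # bright pixels on pointer
    X=onplane(s,.088); dd=X[...,:2]-c; rr=np.linalg.norm(dd,axis=2); aa=np.degrees(np.arctan2(dd[...,1],dd[...,0]))%360
    g=s["pixels"].min(2); k=(rr>.05)&(rr<.066)&(abs(aa-135)<20)&(g>130); print("pointer",k.sum(),aa[k].mean() if k.any() else 0)
print(togo(status.sense(),[.5238,.1544,.22],134.4))
E
```

```text
top0.npz 0.066 100 149.886867160354 190.97535292373607 crest 170.10161845021173
top0.npz 0.08 137 158.45712624633072 183.20908087783056 crest 169.96205171849292
top0.npz 0.1 213 156.0431650478758 185.62819664829524 crest 170.21414377574948
pointer 37 141.13325215318554
scene0.npz 0.066 83 153.20684941534367 192.1983394025121 crest 171.92647820459794
scene0.npz 0.08 101 161.5039024904313 184.34903428449374 crest 172.49038329652404
scene0.npz 0.1 167 154.56944227856505 186.53130726094926 crest 172.04897088958646
pointer 0 0
(array([-0.4583, -0.3271, -0.0029]), np.float64(0.5071), 'yaw now', np.float64(163.45), 'tilt', array([ 4.e-04, -2.e-03, -1.e+00]))
```

```bash
python3 drive.py '[[-0.458,-0.327,0,0.507,0.65],[-0.458,-0.327,0,0.507,0.65],[-0.458,-0.327,0,0.507,0.65],[-0.458,-0.327,0,0.507,0.65],[-0.458,-0.327,0,0.507,0.65],[-0.458,-0.327,0,0.507,0.65],[-0.458,-0.327,0,0.507,0.65],[-0.458,-0.327,0,0.507,0.65],[-0.458,-0.327,0,0.507,0.65],[-0.458,-0.327,0,0.507,0.65],[-0.458,-0.327,0,0.507,0.65],[-0.458,-0.327,0,0.507,0.65],[-0.458,-0.327,0,0.507,0.65],[-0.458,-0.327,0,0.507,0.65]]'
python3 - <<'E'
from h import *
from station import manip, status, snapshot
s=status.sense();print(s["q"],s["force"],togo(s,[.5238,.1544,.139],134.4))
for n in("scene","top"):
    c=snapshot(n); np.savez(n+"1.npz",**c)
    cv2.imwrite(f"pics/{n}1.png",cv2.resize(c["pixels"][100:300,180:380,::-1],None,fx=3,fy=3,interpolation=cv2.INTER_CUBIC))
E
```

```text
t: 1.5
tcp_pos: [0.5225, 0.1559, 0.217]
tool_rot: [0.388, 0.922, -0.0, -0.001]
force: [0.3, 0.0, -0.2]
finger_gap: 0.652
gripper_force: 0.0
[ 8.44429098e-02  4.21920732e-01  1.63250336e+00  8.58303362e-04
  1.08954578e+00 -6.90807407e-01] [ 0.34258238  0.0004094  -0.23063119] (array([-0.0021,  0.    ,  0.078 ]), np.float64(-0.0001), 'yaw now', np.float64(134.4), 'tilt', array([ 0.0021, -0.0013, -1.    ]))
```

View pics/scene1.png

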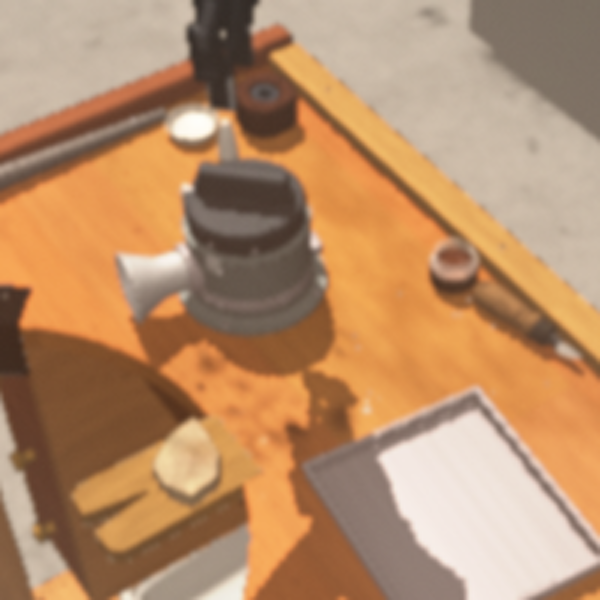

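The scene view shows the gripper high above the cover (crop pixels (225,60) over (245,190)) and everything undisturbed. Descend and close.

```bash
python3 drive.py '[[-0.002,0,0.03,0,0.65],[-0.002,0,0.055,0,0.65],[-0.002,0,0.07,0,0.65],[-0.002,0,0.078,0,0.65],[-0.002,0,0.078,0,0.65],[-0.002,0,0.078,0,0.65]]' 
python3 drive.py '[[0,0,0,0,0.4],[0,0,0,0,0.3],[0,0,0,0,0.0],[0,0,0,0,0.0],[0,0,0,0,0.0],[0,0,0,0,0.0],[0,0,0,0,0],[0,0,0,0,0]]' 30
python3 - <<'E'
from h import *
from station import manip, status, snapshot
s=status.sense();print(s["force"],s["ft_torque"],togo(s,[.5238,.1544,.139],134.4))
E
```

```text
t: 2.2
tcp_pos: [0.5254, 0.1546, 0.1401]
tool_rot: [0.387, 0.922, 0.0, 0.0]
force: [-0.3, 0.8, -0.0]
finger_gap: 0.648
gripper_force: 0.0
t: 3.0
tcp_pos: [0.5253, 0.1538, 0.1395]
tool_rot: [0.387, 0.922, -0.0, -0.0]
force: [0.5, 0.7, 1.0]
finger_gap: 0.002
gripper_force: 0.0
[0.53587535 0.6674218  1.0052367 ] [-0.01430146  0.02960081  0.03218126] (array([ 0.0015, -0.0006,  0.0005]), np.float64(0.0001), 'yaw now', np.float64(134.4), 'tilt', array([ 1.e-04, -1.e-04, -1.e+00]))
```

The fingers closed fully with nothing between them, so I need a look.

```bash
python3 - <<'E'
from h import *
from station import manip, status, snapshot
im=[]
for n,(u,v) in (("scene",(255,165)),("top",(268,220))):
    c=snapshot(n); np.savez(n+"2.npz",**c)
    im.append(cv2.resize(c["pixels"][v-65:v+65,u-50:u+50,::-1],None,fx=4,fy=4,interpolation=cv2.INTER_CUBIC))
    P=cloud(c)[v-80:v+40,u-60:u+60].reshape(-1,3)
    k=(np.linalg.norm(P[:,:2]-[.525,.154],axis=1)<.06)
    print(n,np.histogram(P[k,2],np.arange(.08,.4,.02)))
cv2.imwrite("pics/c2.png",np.hstack(im))
E
```

```text
scene (array([279, 644, 218, 109,  48,  27,  63,  89, 142,  93, 180, 214, 248,
       212, 219]), array([0.08, 0.1 , 0.12, 0.14, 0.16, 0.18, 0.2 , 0.22, 0.24, 0.26, 0.28,
       0.3 , 0.32, 0.34, 0.36, 0.38]))
top (array([152, 446,  59,  28,   0,   0,   8,  15,  84,   7,   0,   2,  21,
         8,  32]), array([0.08, 0.1 , 0.12, 0.14, 0.16, 0.18, 0.2 , 0.22, 0.24, 0.26, 0.28,
       0.3 , 0.32, 0.34, 0.36, 0.38]))
```

View pics/c2.png

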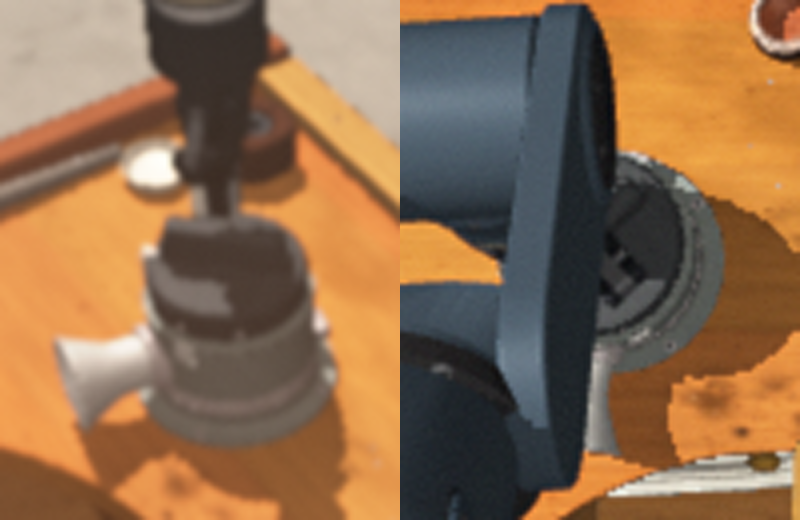

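The left half (scene) shows the fingertips ending at the bar's top edge at crop (220,215), either just above the bar or behind it. I'll locate them in depth.

```bash
python3 - <<'E'
from h import *
a=np.radians(134.4); ux=np.array([np.cos(a),np.sin(a)]); uy=np.array([np.cos(a-np.pi/2),np.sin(a-np.pi/2)])
for n in("scene2","scene0","top2","top0"):
    P=cloud(load(n+".npz")); 
    d=P[...,:2]-[.5253,.1538]; 
    x=d@ux;y=d@uy;z=P[...,2]
    for lo,hi in((.116,.124),(.124,.132),(.135,.15),(.15,.165),(.165,.18),(.18,.2)):
        k=(abs(x)<.06)&(abs(y)<.06)&(z>lo)&(z<hi)
        if k.sum()>2:print(n,lo,k.sum(),"along",np.quantile(x[k],[.05,.5,.95]).round(3),"across",np.quantile(y[k],[.05,.5,.95]).round(3))
E
```

```text
scene2 0.116 84 along [-0.044 -0.004  0.042] across [-0.014 -0.007 -0.002]
scene2 0.124 73 along [-0.04  -0.001  0.039] across [-0.01  -0.007 -0.001]
scene2 0.135 173 along [-0.036 -0.001  0.037] across [-0.009 -0.003  0.007]
scene2 0.15 23 along [-0.011 -0.002  0.01 ] across [-0.013 -0.008  0.005]
scene2 0.165 34 along [-0.011 -0.006  0.009] across [-0.015 -0.008 -0.001]
scene2 0.18 27 along [-0.013 -0.008  0.004] across [-0.016 -0.012  0.003]
scene0 0.116 87 along [-0.043  0.002  0.045] across [-0.013 -0.007  0.001]
scene0 0.124 67 along [-0.04  -0.003  0.037] across [-0.01  -0.007 -0.002]
scene0 0.135 173 along [-0.037 -0.002  0.036] across [-0.01  -0.003  0.008]
top2 0.116 14 along [-0.043 -0.033 -0.012] across [-0.023 -0.009  0.003]
top2 0.124 15 along [-0.043 -0.029 -0.013] across [-0.01  -0.009  0.   ]
top2 0.135 63 along [-0.038 -0.029 -0.016] across [-0.009 -0.004  0.005]
top0 0.116 44 along [-0.042  0.     0.048] across [-0.033 -0.009  0.003]
top0 0.124 34 along [-0.039  0.003  0.047] across [-0.01  -0.009 -0.001]
top0 0.135 283 along [-0.034  0.003  0.039] across [-0.009 -0.001  0.007]
```

```bash
python3 - <<'E'
from h import *
a=np.radians(134.4); ux=np.array([np.cos(a),np.sin(a)]); uy=np.array([np.cos(a-np.pi/2),np.sin(a-np.pi/2)])
A=cloud(load("scene2.npz"));B=load("scene0.npz")["range_z"]-load("scene2.npz")["range_z"]
d=A[...,:2]-[.5253,.1538]; x=d@ux;y=d@uy;z=A[...,2]
k=(abs(x)<.03)&(abs(y)<.06)&(B>.006)&(z<.175)
v,u=np.nonzero(k)
for r in np.unique(v)[-14:]:
    m=v==r; print(r,[(c,round(1e3*x[r,c]),round(1e3*y[r,c]),round(1e3*z[r,c])) for c in u[m]][:9])
from station import manip, status, snapshot
s=status.sense();print(s["finger_gap"],s["gripper_force"],s["tcp_pos"],s["force"])
E
```

```text
185 [(np.int64(255), 6, -55, 86)]
187 [(np.int64(248), 27, -55, 75)]
189 [(np.int64(268), -28, -53, 76)]
191 [(np.int64(251), 18, -58, 64)]
194 [(np.int64(262), -12, -59, 59), (np.int64(264), -17, -57, 58)]
195 [(np.int64(251), 22, -53, 43)]
196 [(np.int64(252), 18, -56, 43), (np.int64(262), -12, -60, 52), (np.int64(269), -29, -52, 47)]
197 [(np.int64(268), -27, -56, 47)]
199 [(np.int64(252), 18, -59, 35), (np.int64(256), 7, -58, 36), (np.int64(260), -5, -60, 40)]
200 [(np.int64(251), 22, -56, 26)]
201 [(np.int64(257), 4, -60, 29)]
202 [(np.int64(255), 11, -58, 22)]
203 [(np.int64(256), 8, -59, 20), (np.int64(268), -24, -51, 18)]
205 [(np.int64(254), 15, -58, 9), (np.int64(266), -20, -57, 15)]
-0.0018702471546710084 0.0 [0.52527816 0.15373487 0.13947974] [-0.21773162 -0.97724842 -0.56198324]
```

```bash
python3 - <<'E'
from h import *
a=np.radians(134.4); ux=np.array([np.cos(a),np.sin(a)]); uy=np.array([np.cos(a-np.pi/2),np.sin(a-np.pi/2)])
for n in("scene2","top2"):
    A=cloud(load(n+".npz"))
    d=A[...,:2]-[.5253,.1538]; x=d@ux;y=d@uy;z=A[...,2]
    k=(abs(x)<.018)&(abs(y)<.035)&(z>.1)&(z<.22)
    v,u=np.nonzero(k)
    for r in np.unique(v):
        m=v==r; print(n,r,[(int(c),round(1e3*x[r,c]),round(1e3*y[r,c]),round(1e3*z[r,c])) for c in u[m]][1:12:2])
E
```

```text
scene2 128 []
scene2 131 []
scene2 132 [(266, -11, 28, 202)]
scene2 133 [(266, -14, 19, 207)]
scene2 134 []
scene2 135 []
scene2 136 []
scene2 137 [(260, -7, -14, 219)]
scene2 138 [(261, -10, -17, 219), (263, -15, -17, 219), (265, -14, 6, 201)]
scene2 139 [(260, -1, 2, 199), (262, -13, -18, 216), (264, -11, 4, 199)]
scene2 140 [(261, -9, -16, 211), (263, -13, -11, 207)]
scene2 141 [(262, -11, -15, 207), (264, -14, -7, 201)]
scene2 142 [(262, -11, -14, 203), (264, -14, -9, 199)]
scene2 143 [(263, -13, -14, 200)]
scene2 144 [(262, -14, -25, 206), (264, -11, 2, 184)]
scene2 145 [(256, 0, -33, 207), (261, -12, -28, 205), (263, -10, -6, 187)]
scene2 146 [(257, -1, -28, 200), (259, -8, -35, 207), (261, -12, -30, 204), (263, -10, -6, 183)]
scene2 147 [(257, 4, -14, 184), (259, -1, -14, 185), (261, -8, -17, 188), (263, -9, -4, 178)]
scene2 148 [(257, 3, -16, 183), (259, -1, -12, 180), (261, -7, -15, 183), (263, -10, -8, 178), (265, -12, 4, 169)]
scene2 149 [(257, 6, -10, 174), (259, -1, -13, 178), (261, -6, -12, 178), (263, -8, -1, 169), (265, -11, 6, 163)]
scene2 150 [(257, 4, -15, 175), (2
[... 2947 characters left out ...]
 -33, 109)]
top2 208 []
top2 209 [(271, -18, -8, 141)]
top2 210 [(271, -16, -9, 139)]
top2 211 [(270, -13, -8, 136), (272, -16, -9, 125)]
top2 212 [(270, -12, -9, 132), (272, -15, -10, 119), (274, -18, -11, 109)]
top2 213 [(270, -11, -28, 216), (272, -13, -10, 113), (274, -16, -13, 110)]
top2 214 [(271, -11, -29, 205), (273, -13, -14, 112), (275, -17, -17, 111)]
top2 215 [(272, -11, -31, 200), (274, -13, -17, 111), (276, -17, -20, 112)]
top2 216 [(274, -12, -18, 110), (276, -15, -22, 111)]
top2 217 [(275, -12, -22, 109), (277, -15, -25, 111)]
top2 218 [(276, -12, -25, 112), (278, -15, -28, 111)]
top2 219 [(277, -12, -29, 112), (279, -15, -32, 112)]
top2 220 [(278, -12, -31, 109)]
top2 221 []
```

```bash
python3 - <<'E'
from h import *
for n,t,yaw in(("scene0",[.1777,.5985,.2166],163.45),("scene1",[.5225,.1559,.217],134.4),("top0",[.1777,.5985,.2166],163.45),("top1",[.5225,.1559,.217],134.4),("scene2",[.5253,.1538,.1395],134.4)):
    a=np.radians(yaw); ux=np.array([np.cos(a),np.sin(a)]); uy=np.array([np.cos(a-np.pi/2),np.sin(a-np.pi/2)])
    A=cloud(load(n+".npz")); d=A[...,:2]-t[:2]; x=d@ux;y=d@uy;z=A[...,2]-t[2]
    k=(abs(x)<.015)&(abs(y)<.07)&(A[...,2]>.147)&(z<.1)
    print(n,k.sum(),"z rel TCP",np.round(np.sort(z[k])[:12],3),"x",np.quantile(x[k],[.05,.95]).round(3),"y",np.quantile(y[k],[.05,.5,.95]).round(3))
    k&=(z<np.sort(z[k])[5]+.015); print("   tip y",np.sort(y[k]).round(3)[::4])
E
```

```text
scene0 257 z rel TCP [0.026 0.028 0.028 0.028 0.028 0.029 0.029 0.029 0.03  0.03  0.03  0.03 ] x [-0.012  0.009] y [-0.067 -0.049  0.047]
   tip y [-0.058 -0.057 -0.055 -0.055 -0.054 -0.053 -0.052 -0.05  -0.049 -0.048
 -0.046  0.036  0.04   0.041  0.042  0.044  0.045  0.046  0.049]
scene1 380 z rel TCP [0.018 0.019 0.019 0.019 0.02  0.02  0.021 0.021 0.021 0.021 0.021 0.021] x [-0.013  0.009] y [-0.063 -0.036  0.036]
   tip y [-0.043 -0.041 -0.04  -0.038 -0.037 -0.035 -0.034 -0.033 -0.031 -0.03
  0.026  0.026  0.027  0.028  0.028  0.029  0.029  0.03   0.032]
top0 301 z rel TCP [0.029 0.029 0.033 0.033 0.033 0.033 0.034 0.035 0.035 0.035 0.035 0.036] x [-0.013  0.   ] y [-0.065 -0.05  -0.037]
   tip y [-0.058 -0.057 -0.056 -0.056 -0.056 -0.056 -0.055 -0.053 -0.051 -0.05
 -0.05  -0.05  -0.049 -0.049 -0.048 -0.046 -0.044]
top1 60 z rel TCP [0.022 0.065 0.065 0.065 0.066 0.067 0.067 0.067 0.068 0.068 0.068 0.068] x [-0.014  0.009] y [-0.043 -0.036 -0.028]
   tip y [-0.055 -0.042 -0.041 -0.04  -0.039 -0.038 -0.037 -0.036 -0.035 -0.034]
scene2 203 z rel TCP [0.013 0.015 0.015 0.016 0.016 0.017 0.017 0.02  0.02  0.022 0.022 0.023] x [-0.014  0.008] y [-0.055 -0.014  0.028]
   tip y [-0.015 -0.013 -0.01  -0.01  -0.008 -0.006 -0.006 -0.003 -0.002  0.006]
```

The fingertips stand about 15 mm above the reported TCP when shut and 28 mm when open, consistently in all views. The real tool is therefore about 37 mm shorter than the reported TCP implies. I'll trust the cameras: reopen, go 36 mm lower, then close.

```bash
python3 drive.py '[[0,0,0,0,0.5],[0,0,0,0,0.5],[0,0,0,0,0.5],[0,0,0,0,0.5],[0,0,0.01,0,0.5],[0,0,0.02,0,0.5],[0,0,0.03,0,0.5],[0,0,0.036,0,0.5],[0,0,0.036,0,0.5],[0,0,0.036,0,0.5]]' 
python3 drive.py '[[0,0,0,0,0.35],[0,0,0,0,0.25],[0,0,0,0,0.0],[0,0,0,0,0.0],[0,0,0,0,0.0],[0,0,0,0,0.0]]' 30
python3 - <<'E'
from h import *
from station import manip, status, snapshot
s=status.sense();print(s["force"],s["ft_torque"],togo(s,[.5238,.1544,.139],134.4))
E
```

```text
t: 4.1
tcp_pos: [0.5252, 0.1538, 0.1031]
tool_rot: [0.387, 0.922, -0.0, -0.0]
force: [0.1, -0.4, -0.3]
finger_gap: 0.503
gripper_force: 0.0
t: 4.7
tcp_pos: [0.5257, 0.1539, 0.1039]
tool_rot: [0.387, 0.922, 0.0, 0.001]
force: [0.9, 0.9, 1.4]
finger_gap: 0.202
gripper_force: 34.9
[0.88744043 0.94985129 1.43278214] [ 0.05274359 -0.01757087 -0.03198236] (array([ 0.0017, -0.001 , -0.0351]), np.float64(0.0), 'yaw now', np.float64(134.4), 'tilt', array([-7.e-04,  1.e-03, -1.e+00]))
```

Gripped: the gap of 0.20 matches the 18 mm bar. Turning anticlockwise.

```bash
python3 drive.py '[[0,0,0,0,0],[0,0,0,0,0],[0,0,0,-0.05,0],[0,0,0,-0.1,0],[0,0,0,-0.15,0],[0,0,0,-0.2,0],[0,0,0,-0.25,0],[0,0,0,-0.3,0],[0,0,0,-0.35,0],[0,0,0,-0.4,0],[0,0,0,-0.4,0]]' 90
python3 - <<'E'
from h import *
from station import manip, status, snapshot
s=status.sense();print(s["force"],s["ft_torque"],togo(s,[.5255,.1538,.1035],209))
E
```

```text
t: 5.8
tcp_pos: [0.5262, 0.154, 0.1038]
tool_rot: [0.197, 0.98, 0.0, 0.001]
force: [2.0, 2.2, 2.6]
finger_gap: 0.189
gripper_force: 91.5
[1.97273121 2.19424519 2.59002929] [ 0.27331925 -0.2684637   0.12180949] (array([ 0.0006, -0.0005,  0.0003]), np.float64(-0.902), 'yaw now', np.float64(157.32), 'tilt', array([-0.0017,  0.0012, -1.    ]))
```

```bash
python3 drive.py '[[0,0,0,-0.06,0],[0,0,0,-0.12,0],[0,0,0,-0.18,0],[0,0,0,-0.24,0],[0,0,0,-0.3,0],[0,0,0,-0.36,0],[0,0,0,-0.42,0],[0,0,0,-0.48,0],[0,0,0,-0.54,0],[0,0,0,-0.6,0],[0,0,0,-0.66,0],[0,0,0,-0.72,0],[0,0,0,-0.78,0],[0,0,0,-0.81,0],[0,0,0,-0.81,0]]' 
python3 - <<'E'
from h import *
from station import manip, status, snapshot
s=status.sense();print(s["q"],s["force"],s["ft_torque"],togo(s,[.5255,.1538,.1035],209))
for n in("scene","top"):
    c=snapshot(n); np.savez(n+"3.npz",**c)
    u,v=(255,165) if n=="scene" else (268,220)
    cv2.imwrite(f"pics/{n}3.png",cv2.resize(c["pixels"][v-50:v+50,u-50:u+50,::-1],None,fx=5,fy=5,interpolation=cv2.INTER_CUBIC))
E
```

```text
t: 7.3
tcp_pos: [0.5262, 0.1554, 0.1038]
tool_rot: [-0.205, 0.979, 0.001, 0.001]
force: [1.4, 6.0, 2.3]
finger_gap: 0.189
gripper_force: 91.5
[ 0.08184811  0.58707708  1.72855479  0.00356864  0.82345614 -1.90354751] [1.42720804 5.97399038 2.33258525] [ 1.04237222 -0.19298449 -0.03474262] (array([ 0.0013, -0.0011,  0.0003]), np.float64(-0.094), 'yaw now', np.float64(-156.38), 'tilt', array([-0.0032,  0.0017, -1.    ]))
```

View pics/scene3.png

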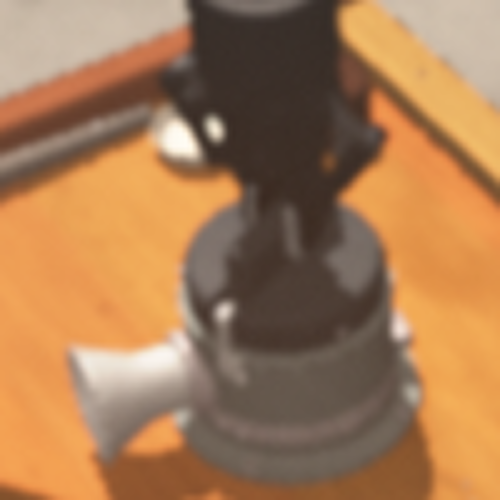

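The pointer has come round to crop (225,312), just short of the broad open ridge at (232,370). Inching on towards the stop.

```bash
python3 drive.py '[[0,0,0,-0.03,0],[0,0,0,-0.06,0],[0,0,0,-0.08,0],[0,0,0,-0.08,0]]' 
python3 - <<'E'
from h import *
from station import manip, status, snapshot
s=status.sense();print(s["force"],s["ft_torque"],togo(s,[.5255,.1538,.1035],209))
E
python3 drive.py '[[0,0,0,-0.02,0],[0,0,0,-0.04,0],[0,0,0,-0.04,0]]' 
python3 - <<'E'
from h import *
from station import manip, status, snapshot
s=status.sense();print(s["force"],s["ft_torque"],togo(s,[.5255,.1538,.1035],209))
E
```

```text
t: 7.8
tcp_pos: [0.5257, 0.1553, 0.1037]
tool_rot: [-0.243, 0.97, 0.001, 0.001]
force: [-0.1, 5.5, 3.9]
finger_gap: 0.186
gripper_force: 91.5
[-0.058922    5.49141762  3.90900152] [ 0.97266011 -0.15937804 -0.07569271] (array([ 0.0009, -0.0012,  0.0002]), np.float64(-0.0143), 'yaw now', np.float64(-151.82), 'tilt', array([-0.0025,  0.0018, -1.    ]))
t: 8.1
tcp_pos: [0.5258, 0.1554, 0.1038]
tool_rot: [-0.263, 0.965, 0.001, 0.001]
force: [1.3, 5.3, 2.7]
finger_gap: 0.187
gripper_force: 91.5
[1.28415653 5.2578641  2.71584834] [ 1.02179545 -0.16863503 -0.07176717] (array([ 0.0011, -0.0012,  0.0003]), np.float64(0.0255), 'yaw now', np.float64(-149.54), 'tilt', array([-0.0028,  0.0017, -1.    ]))
```

```bash
python3 drive.py '[[0,0,0,-0.02,0],[0,0,0,-0.04,0],[0,0,0,-0.04,0]]' | grep -v grip
python3 - <<'E'
from h import *
from station import manip, status, snapshot
s=status.sense();print(s["force"],s["ft_torque"],togo(s,[.5255,.1538,.1035],209))
im=[]
for n,(u,v) in(("scene",(250,180)),("top",(262,240))):
    c=snapshot(n); np.savez(n+"4.npz",**c)
    im.append(cv2.resize(c["pixels"][v-25:v+25,u-25:u+25,::-1],None,fx=8,fy=8,interpolation=cv2.INTER_CUBIC))
    # angle ticks at pointer radius for reference
    f=200/np.tan(np.radians(c["fov_y"]/2))
    for a in (195,205,209,213,220):
        for z in(.083,.087):
            X=np.array([.5238+.0605*np.cos(np.radians(a)),.1544+.0605*np.sin(np.radians(a)),z]); p=c["R"]@X+c["t"]
            print(n,a,z,np.round([(p[0]/p[2]*f+c["cx"]-u+25)*8,(p[1]/p[2]*f+c["cy"]-v+25)*8]))
cv2.imwrite("pics/c4.png",np.hstack(im))
E
```

```text
t: 8.4
tcp_pos: [0.5259, 0.1555, 0.1038]
tool_rot: [-0.282, 0.959, 0.001, 0.001]
force: [2.0, 6.0, 3.7]
finger_gap: 0.188
[1.97957977 5.97536399 3.67458982] [ 1.07614989 -0.10646483 -0.1237558 ] (array([ 0.0012, -0.0012,  0.0003]), np.float64(0.0654), 'yaw now', np.float64(-147.25), 'tilt', array([-0.0031,  0.0017, -1.    ]))
scene 195 0.083 [170. 234.]
scene 195 0.087 [169. 226.]
scene 205 0.083 [195. 247.]
scene 205 0.087 [194. 238.]
scene 209 0.083 [205. 251.]
scene 209 0.087 [204. 242.]
scene 213 0.083 [217. 255.]
scene 213 0.087 [216. 246.]
scene 220 0.083 [237. 259.]
scene 220 0.087 [236. 251.]
top 195 0.083 [281. 202.]
top 195 0.087 [279. 202.]
top 205 0.083 [315. 191.]
top 205 0.087 [313. 190.]
top 209 0.083 [327. 185.]
top 209 0.087 [326. 184.]
top 213 0.083 [340. 178.]
top 213 0.087 [338. 177.]
top 220 0.083 [360. 163.]
top 220 0.087 [359. 162.]
```

View pics/c4.png

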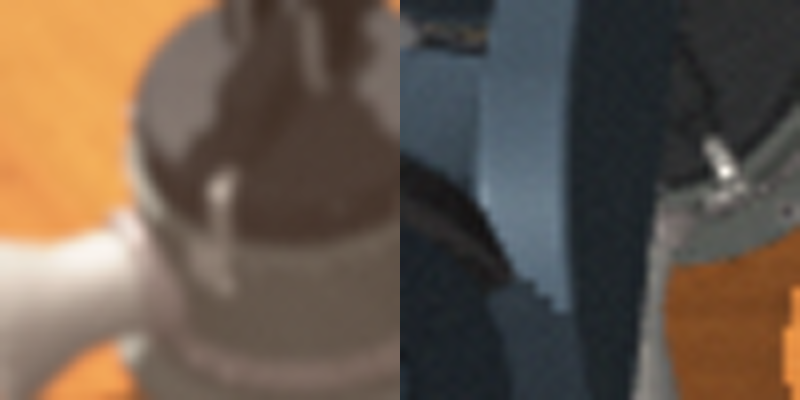

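The pointer tip (right half, about (730,185)) now overlaps the broad ridge (about x 700–745); the left half shows them lined up at x ≈ 218. Test lift.

```bash
python3 drive.py '[[0,0,-0.002,0,0],[0,0,-0.004,0,0],[0,0,-0.005,0,0],[0,0,-0.005,0,0]]' 
python3 - <<'E'
from h import *
from station import manip, status, snapshot
s=status.sense();print(s["force"],s["ft_torque"],togo(s,[.5255,.1538,.1035],209))
E
```

```text
t: 8.9
tcp_pos: [0.5253, 0.1554, 0.1076]
tool_rot: [-0.282, 0.959, 0.001, 0.0]
force: [2.4, 7.4, -3.4]
finger_gap: 0.194
gripper_force: 90.5
[ 2.35198137  7.37933991 -3.35718221] [ 1.21903932 -0.45912239 -0.06072477] (array([ 0.0007, -0.0015,  0.0041]), np.float64(0.0656), 'yaw now', np.float64(-147.24), 'tilt', array([-0.0017,  0.0024, -1.    ]))
```

It's free: 4 mm of rise for about the cover's own weight. Lifting straight off.

```bash
python3 drive.py '[[-0.0005,0.0008,-0.004,0,0],[-0.0005,0.0008,-0.008,0,0],[-0.0005,0.0008,-0.013,0,0],[-0.0005,0.0008,-0.019,0,0],[-0.0005,0.0008,-0.026,0,0],[-0.0005,0.0008,-0.036,0,0],[-0.0005,0.0008,-0.05,0,0],[-0.0005,0.0008,-0.066,0,0],[-0.0005,0.0008,-0.078,0,0],[-0.0005,0.0008,-0.085,0,0],[-0.0005,0.0008,-0.085,0,0]]' 
python3 - <<'E'
from h import *
from station import manip, status, snapshot
s=status.sense();print(s["q"],s["force"],s["ft_torque"],togo(s,[.5103,-.179,.18],180))
im=[]
for n,(u,v) in(("scene",(255,165)),("top",(268,230))):
    c=snapshot(n); np.savez(n+"5.npz",**c)
    im.append(cv2.resize(c["pixels"][v-50:v+50,u-50:u+50,::-1],None,fx=4,fy=4,interpolation=cv2.INTER_CUBIC))
cv2.imwrite("pics/c5.png",np.hstack(im))
E
```

```text
t: 10.0
tcp_pos: [0.5259, 0.1546, 0.1948]
tool_rot: [-0.283, 0.959, -0.0, 0.001]
force: [0.7, -0.0, -1.8]
finger_gap: 0.19
gripper_force: 90.8
[ 8.21666943e-02  4.52456464e-01  1.65274269e+00 -2.62459735e-04
  1.03391479e+00 -2.06266106e+00] [ 0.72831094 -0.03695155 -1.81086403] [0.01533841 0.00286931 0.01634074] (array([ 0.1943, -0.2716,  0.0148]), np.float64(0.5742), 'yaw now', np.float64(-147.1), 'tilt', array([-0.0021, -0.0014, -1.    ]))
```

View pics/c5.png

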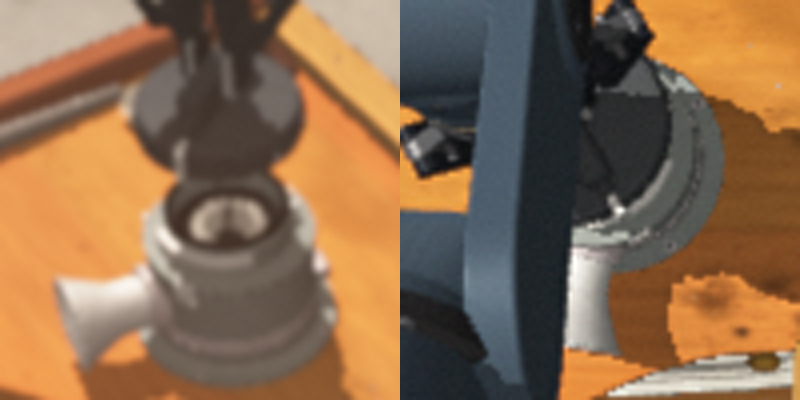

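The cover hangs level above the open housing (left half, crop (220,115)), with the cartridge visible at (228,222). Carrying it over the tray.

```bash
python3 drive.py '[[0.01,-0.014,0,0.03,0],[0.027,-0.038,0,0.08,0],[0.048,-0.067,0,0.14,0],[0.07,-0.098,0,0.21,0],[0.093,-0.13,0,0.28,0],[0.116,-0.162,0,0.35,0],[0.138,-0.193,0,0.42,0],[0.158,-0.221,0,0.48,0],[0.174,-0.243,0,0.53,0],[0.186,-0.26,0,0.56,0],[0.192,-0.269,0,0.574,0],[0.1943,-0.2716,0,0.574,0],[0.1943,-0.2716,0,0.574,0],[0.1943,-0.2716,0,0.574,0]]' 
python3 - <<'E'
from h import *
from station import manip, status, snapshot
s=status.sense();print(s["q"],s["force"],s["ft_torque"],togo(s,[.5103,-.179,.0205],180))
for n in("scene","top"):
    c=snapshot(n); np.savez(n+"6.npz",**c); P=cloud(c).reshape(-1,3)
    d=np.linalg.norm(P[:,:2]-s["tcp_pos"][:2],axis=1)
    k=(d>.025)&(d<.052)&(P[:,2]>.18)&(P[:,2]<.225); print(n,k.sum(),"top face z",np.median(P[k,2]),rect(P[k]) if k.sum()>5 else 0)
    if k.sum()>20:
        A=np.c_[P[k,:2]-s["tcp_pos"][:2],np.ones(k.sum())]; print(np.linalg.lstsq(A,P[k,2],rcond=None)[0])
u,v=(300,240); im=snapshot("scene")["pixels"][140:340,200:460,::-1]
cv2.imwrite("pics/c6.png",cv2.resize(im,None,fx=2.5,fy=2.5,interpolation=cv2.INTER_CUBIC))
E
```

```text
t: 11.5
tcp_pos: [0.5093, -0.1776, 0.1933]
tool_rot: [-0.001, 1.0, 0.001, -0.0]
force: [1.1, 0.4, -2.7]
finger_gap: 0.188
gripper_force: 90.8
[-5.43033615e-01  4.44929044e-01  1.67292666e+00  4.88933180e-04
  1.02503156e+00 -2.11549997e+00] [ 1.13246273  0.38563304 -2.73477583] [-0.00361734  0.03363441 -0.00617161] (array([-0.0011, -0.0016,  0.1727]), np.float64(0.0014), 'yaw now', np.float64(-179.92), 'tilt', array([ 9.e-04,  1.e-03, -1.e+00]))
scene 791 top face z 0.20093946093446502 ((504.21771240234375, -180.96231079101562), (90.67879486083984, 103.04033660888672), 34.82125473022461)
[-0.05741002 -0.00560461  0.20163877]
top 125 top face z 0.19953457754222673 ((523.0672607421875, -176.5216064453125), (97.9367446899414, 69.43868255615234), 85.75735473632812)
[-2.47858675e-02 -1.97188465e-05  1.99919345e-01]
```

View pics/c6.png

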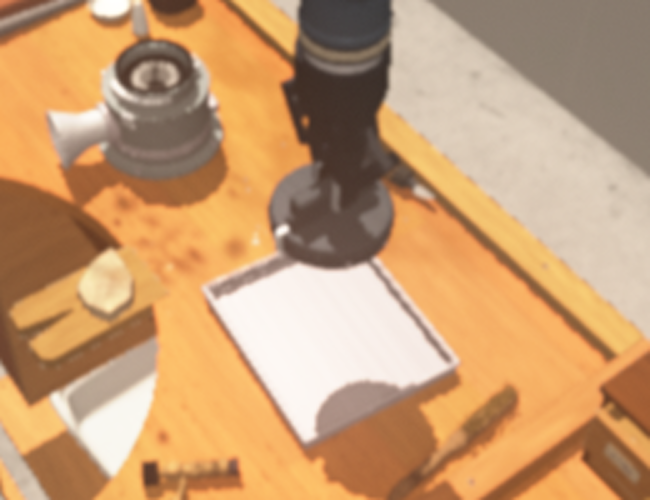

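The cover hangs level over the tray; in the image it is at (332,215), high up, so it appears offset behind the tray. Top face z is 0.2005, so the bottom is about 0.1755. Lowering.

```bash
python3 drive.py '[[-0.001,-0.001,0.01,0,0],[-0.001,-0.001,0.03,0,0],[-0.001,-0.001,0.055,0,0],[-0.001,-0.001,0.08,0,0],[-0.001,-0.001,0.105,0,0],[-0.001,-0.001,0.127,0,0],[-0.001,-0.001,0.143,0,0],[-0.001,-0.001,0.154,0,0],[-0.001,-0.001,0.161,0,0],[-0.001,-0.001,0.165,0,0],[-0.001,-0.001,0.165,0,0],[-0.001,-0.001,0.165,0,0]]' 
python3 drive.py '[[0,0,0.001,0,0],[0,0,0.002,0,0],[0,0,0.003,0,0],[0,0,0.004,0,0],[0,0,0.005,0,0],[0,0,0.005,0,0]]' 
```

```text
t: 12.85
tcp_pos: [0.5111, -0.1801, 0.029]
tool_rot: [-0.0, 1.0, -0.0, 0.001]
force: [0.4, -0.8, -1.3]
finger_gap: 0.19
gripper_force: 90.8
t: 13.45
tcp_pos: [0.5105, -0.1798, 0.0234]
tool_rot: [-0.0, 1.0, 0.0, -0.0]
force: [0.6, -0.3, -1.9]
finger_gap: 0.189
gripper_force: 90.8
```

```bash
python3 drive.py '[[0,0,0.0005,0,0],[0,0,0.001,0,0],[0,0,0.0015,0,0],[0,0,0.0015,0,0]]' |grep -v grip
python3 drive.py '[[0,0,0.0005,0,0],[0,0,0.001,0,0],[0,0,0.001,0,0],[0,0,0.001,0,0]]' |grep -v grip
```

```text
t: 13.85
tcp_pos: [0.5107, -0.1798, 0.022]
tool_rot: [-0.0, 1.0, -0.0, 0.0]
force: [1.0, 0.6, -1.3]
finger_gap: 0.189
t: 14.25
tcp_pos: [0.5107, -0.1798, 0.0219]
tool_rot: [-0.0, 1.0, -0.0, 0.0]
force: [-0.5, 0.9, 4.9]
finger_gap: 0.189
```

Contact: the force flipped to +5 N and the descent stopped. Release and retreat straight up.

```bash
python3 drive.py '[[0,0,0,0,0],[0,0,0,0,0],[0,0,0,0,0.22],[0,0,0,0,0.26],[0,0,0,0,0.32],[0,0,0,0,0.4],[0,0,0,0,0.5],[0,0,0,0,0.5],[0,0,0,0,0.5],[0,0,0,0,0.5]]' 20
python3 drive.py '[[0,0,-0.005,0,0.5],[0,0,-0.015,0,0.5],[0,0,-0.035,0,0.5],[0,0,-0.065,0,0.5],[0,0,-0.1,0,0.5],[0,0,-0.14,0,0.5],[0,0,-0.18,0,0.5],[0,0,-0.2,0,0.5],[0,0,-0.2,0,0.5]]' 
```

```text
t: 15.25
tcp_pos: [0.5106, -0.1798, 0.021]
tool_rot: [-0.0, 1.0, 0.0, -0.0]
force: [0.0, -0.6, 0.6]
finger_gap: 0.501
gripper_force: 0.0
t: 16.15
tcp_pos: [0.5127, -0.1809, 0.2255]
tool_rot: [-0.0, 1.0, -0.002, 0.004]
force: [-0.1, 1.3, -0.1]
finger_gap: 0.495
gripper_force: 0.0
```

```bash
python3 - <<'E'
from h import *
from station import manip, status, snapshot
s=status.sense();print(s["qd"].round(3))
c=snapshot("scene");P=cloud(c).reshape(-1,3)
d=np.linalg.norm(P[:,:2]-[.5106,-.1798],axis=1)
for lo,hi in((.02,.036),(.05,.07)):
    k=(d<.065)&(P[:,2]>lo)&(P[:,2]<hi); print(k.sum(),np.median(P[k,2]),rect(P[k]),np.linalg.lstsq(np.c_[P[k,:2],np.ones(k.sum())],P[k,2],rcond=None)[0])
cv2.imwrite("pics/c7.png",cv2.resize(c["pixels"][110:350,200:460,::-1],None,fx=2.4,fy=2.4,interpolation=cv2.INTER_CUBIC))
E
```

```text
[-0.001  0.058  0.063 -0.    -0.035  0.   ]
1013 0.02927235541797411 ((506.9835510253906, -182.797119140625), (109.39716339111328, 109.68181610107422), 18.225759506225586) [0.01632517 0.01165276 0.02295804]
248 0.058223645370418464 ((508.75616455078125, -181.49046325683594), (82.97526550292969, 19.1915225982666), 1.026498556137085) [0.00092669 0.24696292 0.10239698]
```

View pics/c7.png

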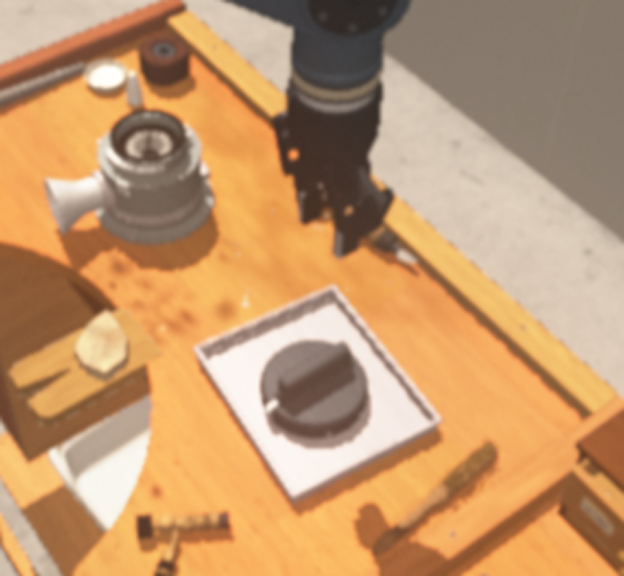

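The picture shows the cover upright and flat on the tray floor at (315,390): top at 0.029, bar top at 0.058. The gripper is clear above it, and the housing is open at (150,145). The brush at (435,500) and the felt block at (165,60) are in place. Handing in.

```bash
python3 drive.py '[[0,0,0,0,0.5],[0,0,0,0,0.5],[0,0,0,0,0.5]]' | head -1; python3 -c "
from station import manip, status, snapshot
print(manip.sign_off())"
```

```text
t: 16.5
the job is handed in; nothing more can be done
None
```

I turned the cover to the open mark, lifted it off and set it down upright and flat in the tray, then let go; the arm didn't go near the brush, felt block or jar, and I handed the job in at about 16.5 s.

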